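Free a seized sanding sleeve from its drum

ROBOT

A 6-joint arm with a two-finger parallel gripper is mounted at the origin on a cart in front of the work surface, level with it; the furniture and walls round the work are solid. World frame = base frame: x ahead of the robot, y to its left, z up, the work surface at z = 0. Lengths are in m, angles in degrees, forces in N, time in s.
With the tool pointing down it reaches from about 0.425 to 0.95 m from the base axis. Payload 3.5 kg.
Tool frame: the origin (TCP) lies at the very end of the fingers, on their centre line; the grasp point (between the pads) lies 19 mm behind it (r.grip_point_offset is the distance from the TCP to the grasp point, in m); z points along the fingers, y is the line along which they close (so a half turn about z gives the same grasp; the last joint's range is limited). The gripper opens to 85 mm and grips with 20 to 120 N. Pads are 22 mm wide; open, the fingers measure 114 mm over their backs; the gripper's body (76 mm by 85 mm) begins 54 mm behind the grasp point. The pads swing forward as they close: fully open they stand 13 mm farther back than shut.
Start: joints at [-74.427, 16.404, 90.338, -0, 73.258, -8.594], TCP at [0.276, -0.616, 0.231] pointing down, gripper open.
Joint ranges: [-158.93, 158.93], [-51.34, 127.21], [12.03, 142.37], [-87.48, 267.48], [13.55, 161.25], [-162.69, 162.69]. Speed limits (degrees/s): [159.86, 159.86, 180, 180, 180, 180].

INTERFACE

Orientations are given as a 3x3 rotation matrix whose columns are the frame's x, y, z axes.
In Python, from bench import r gives the robot as it stands.
- The arm moves only by the shell command python3 -m pendant 'ROWS'. ROWS is JSON, a list of rows, each a list of 3 entries, a list of its own where there are three numbers: the opening, from 0 (shut) to 1 (fully open), then the shift along the tool's x, y, z in mm, then the turn about the tool's z in degrees. In form: [[claw, [tx, ty, tz], spin], ...]. A call has 1 to 20 rows; each row shifts and turns the commanded pose from where the row before left it, along the tool's axes as they then stand; what a row does not reach is not made up. A row lasts 1/12 s, in which the tool goes at most 41.7 mm and 7.16 degrees, less where a joint would pass 70% of its speed; a pose out of reach is approached as far as the arm can. A call is refused whole if a number of a shift passes 41.7 or a number of a turn 7.16, either way. A call with a gripper value outside its range is refused whole. The fingers move at their own pace and stop on an object; the grip force is fixed at half the most. Time passes only in rows, so rows that do not move let the fingers close. It gives the time, the measured TCP pose, the force, the opening and the grip force at its end, in the units of the state.
- r.read_state(): the state, without advancing time (a new reading comes with each control period).
- r.camera(name): name is "scene" or "top"; returns a dict with "img" (420x560x3 uint8, red, green, blue), "fx", "fy", "cx", "cy" (pixels), "dist" ([k1, k2, p1, p2, k3] as OpenCV has them; the pictures are not rectified), "xyz" and "rotation" of the camera in the world. Camera axes: x right, y down, z forward; pixel columns grow to the right and rows downward; lengths in m; the calibration is good to about 2 mm. A picture is of the moment at which its call begins. There is no depth.
- r.close_job(): hands the job in; it is judged then, once.
Trained networks look in the newest picture that a camera, given by its name, has taken for a name from the list of things; names that differ only in an ending like _2 or _b are one class to them, and where a whole thing is asked for, a point or a joint stands for the part that bears it (a point fixed in the world has none). Each returns a list of dicts, best first, with "conf" (0 to 1); they miss things now and then, are a little off and sometimes report something else, mostly with a low value. They report only what shows in the picture. A call takes as long as a camera call.
- r.outline_of(name, camera): "region" (420x560 bool, what is visible of it).
- r.tip_of(name, camera): "location" ([x, y, z] in m, in the coordinates of the camera as it stood for that picture, good to about 4 mm: a listed point, or the origin of a listed thing).
The state is a dict: "t": time; "qpos": joint angles; "joint_vel": joint speeds; "joint_efforts": joint torques, N m; "position": TCP position; "tool_rot": TCP orientation; "force": force on the tool from outside, world axes, zero at the start; "ft_torque": the same for the moment, N m; "finger_gap": finger opening in m; "gripper_force": force on a finger pad.
Only numpy, scipy, OpenCV 4.12 (cv2) and the standard library are available. Lean on these libraries where they do the work, as an engineer would, in place of code of your own. Each camera call takes 0.05 s, during which the arm holds its last target. There are 200 camera calls.

TASK

The worn red-brown sanding sleeve is seized on the rubber drum of the small green spindle sander. Twist it back and forth while pulling up gently until it comes off - a hard straight pull would tear the drum out of its spring mounting - then stand it upright inside the shallow yellow tray, let go, and leave the other things on the bench where they are.

Things in the scene. Friction and masses are not known exactly. Their poses are not given: they have to be found in the camera images.
- sleeve_mid (a point): Centre (half-way up, on the axis) of the worn red-brown sanding sleeve: a stiff upright tube, 36 mm outside diameter, 29 mm bore, 55 mm tall, 40 g, open at both ends; z axis along the tube. It stands round the drum, its lower end just on the drum's flange, and hides the drum. Grip it across its diameter: 20 mm below its rim fingers clear the sander's table.
- drum_base (a point): Centre of the upper face of the drum's flange (40 mm diameter, 78 mm above the bench, 4 mm above the sander's table), on the vertical axis of the drum; z up. The drum stands 48 mm above this point and does not turn. Once the sleeve has come up 25 mm it is loose; at 50 mm it is clear of the drum.
- drum_bulge (a point): Middle of the swollen rubber, 17 mm above drum_base; from 8 mm below to 8 mm above this it presses on the sleeve's bore. Sliding the sleeve takes 30 to 50 N (hidden), straight up or round (0.3 to 0.7 N m to twist). Friction opposes the sliding direction, so while the sleeve turns, a rise of 3 mm per rad takes only about 10 N of pull: each stroke gains a little.
- drum (a joint): How far the drum has been pulled up out of its seat in its spring mounting, in m: 0 at rest, rising 1 mm for each 6 N of pull. At 4 mm (24 N) the mounting is torn.
- sander: Small spindle sander fixed to the bench: green housing with an aluminium table on top, 134 x 134 mm, 74 mm high, the drum in the middle, a red rocker on its front and a black dust port behind. Origin at the centre of its underside; z up.
- tray: Shallow yellow tray, open on top, 150 x 150 mm outside, 28 mm high, wall and floor 4 mm thick, fixed to the bench. Origin at the centre of its underside; x and y along its sides, z up.
- new_sleeve: Bystander: a new blue sleeve of the same size (36 mm diameter, 55 mm tall) that stands behind the work; origin at the centre of its lower end.
- spray: Bystander: white spray can with a dark cap, 56 mm diameter, 170 mm tall, behind the work; origin at the centre of its underside.
- screws: Bystander: open metal tin of screws, 75 mm diameter, 46 mm tall, behind the work; origin at the centre of its underside.
- masking: Bystander: roll of masking tape, 97 mm diameter, 25 mm tall, behind the work; origin at the centre of its underside.
- glasses: Bystander: dark glasses case, 61 x 150 x 45 mm, lying lengthways to the robot's right of the work, before the bench grinder; origin at the centre of its underside.
- black_tape: Bystander: roll of black insulating tape, 69 mm diameter, 19 mm tall, to the left of the work; origin at the centre of its underside.

How it is judged (in metres and radians):
On the way:
1. the sleeve is worked up off the drum (its lower end more than 48 mm above the flange) (z of sleeve_mid in the frame of drum_base above 0.0755 m), for 0.1 s.
At the end, for the whole second after the job is handed in: The worn sleeve stands upright (within about 9 degrees) on the floor of the yellow tray, inside its walls, released and at rest (x of sleeve_mid in the frame of tray between -0.06 and 0.06 m and y of sleeve_mid in the frame of tray between -0.06 and 0.06 m and z of sleeve_mid in the frame of tray below 0.037 m and angle between sleeve_mid's own z axis and vertical below 0.15 rad); the robot touches nothing.
It fails at once if the drum is pulled more than 4 mm (24 N) out of its seat (value of joint drum above 0.004 m).
It fails at once if a bystander is shifted by more than 30 mm (distance of any of new_sleeve, spray, screws, masking, glasses, black_tape from where it was at the start of the episode above 0.03 m).
It also fails if it takes over 61 s, if anything falls off the work surface, if the arm or the gripper's body presses on something with over 40 N, if the wrist force passes 120 N, or if a joint passes its speed limit or range.

## Working session

There is one attempt and no reset: what is moved stays moved. The work goes in short steps, Python scripts to look and compute and a shell command to move; the robot and the scene stay as the last step left them, time stands still between calls to the robot, and variables do not carry over. Pictures are saved under pics/ and viewed, at most 10 in all, crops included, and the job is handed in when it is done.

```bash
mkdir -p pics
cat > h.py <<'E'
import numpy as np,cv2
from bench import r
def w(c,p): return np.array(c["xyz"])+np.array(c["rotation"])@np.array(p)
E
python3 - <<'E'
from h import *
ims=[]
for n in("scene","top"):
    c=r.camera(n); cv2.imwrite(f"pics/{n}0.png",c["img"][:,:,::-1]); print(n,np.round(c["xyz"],3))
    for k in("sleeve_mid","drum_base","sander","tray","black_tape","new_sleeve","spray","glasses"):
        print(k,[(round(d["conf"],2),np.round(w(c,d["location"]),4).tolist()) for d in r.tip_of(k,n)[:2]])
s=r.read_state();print(s["t"],s["position"],np.round(s["tool_rot"],3),s["force"],s["finger_gap"])
E
```

```text
scene [-0.386  0.789  0.859]
sleeve_mid [(0.76, [0.4771, -0.129, 0.1094]), (0.31, [0.6724, -0.2514, 0.0034])]
drum_base [(0.56, [0.4813, -0.1269, 0.0829])]
sander [(0.61, [0.4807, -0.1203, 0.0047])]
tray [(0.86, [0.4837, 0.1326, 0.0004])]
black_tape [(0.74, [0.436, 0.3237, -0.0009]), (0.57, [0.6692, 0.0137, 0.0024])]
new_sleeve [(0.83, [0.6727, 0.0142, 0.0023]), (0.44, [0.4842, 0.135, 0.0031])]
spray [(0.84, [0.686, -0.0696, 0.0047])]
glasses [(0.85, [0.4331, -0.3686, 0.0043])]
top [ 0.351 -0.015  1.097]
sleeve_mid [(0.54, [0.4805, -0.1256, 0.1072]), (0.22, [0.4734, -0.1312, 0.0981])]
drum_base [(0.68, [0.4767, -0.1273, 0.0765]), (0.18, [0.4324, 0.3195, -0.0005])]
sander [(0.86, [0.4721, -0.1281, -0.0047])]
tray [(0.6, [0.48, 0.1336, 0.0022]), (0.36, [0.6736, 0.1075, 0.0022])]
black_tape [(0.57, [0.4343, 0.3203, 0.0043])]
new_sleeve [(0.48, [0.6735, 0.0138, -0.0064])]
spray [(0.72, [0.4735, -0.1247, -0.0009]), (0.7, [0.425, -0.3689, 0.0003])]
glasses [(0.9, [0.428, -0.3644, 0.0017]), (0.67, [0.4777, -0.1273, 0.0759])]
0.9 [ 0.27636249 -0.61581422  0.23133783] [[ 0.912  0.409  0.   ]
 [ 0.409 -0.912 -0.   ]
 [-0.     0.    -1.   ]] [ 0.02232716 -0.25771283 -0.1584419 ] 0.08509910594684991
```

View pics/scene0.png

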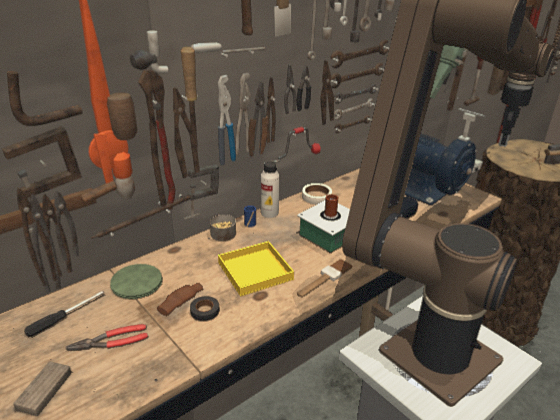

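View pics/top0.png

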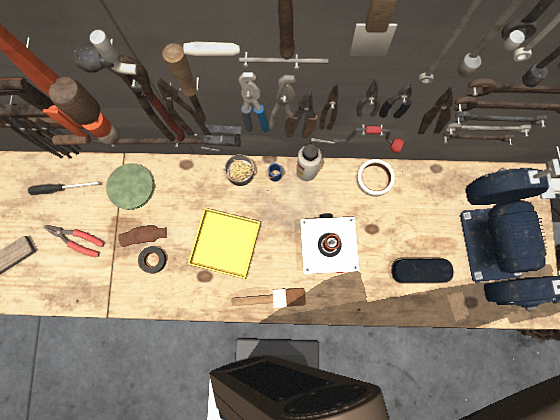

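The scene view shows the sleeve on the sander at about (331,205) and the tray at (256,267). The top view has the sleeve at (330,243) and the tray at (225,243), with the grinder on the right near (510,240). I'll raise the arm to clear the grinder, and refine the sleeve axis from the outlines.

```bash
python3 -m pendant '[[1,[0,0,-40],0],[1,[0,0,-40],0],[1,[0,0,-40],0],[1,[0,0,-40],0]]'
cat > fit.py <<'E'
from h import *
from scipy.optimize import minimize
def proj(c,P):
    R=np.array(c["rotation"]).T; K=np.array([[c["fx"],0,c["cx"]],[0,c["fy"],c["cy"]],[0,0,1.]])
    return cv2.projectPoints(np.array(P,float),cv2.Rodrigues(R)[0],-R@np.array(c["xyz"]),K,np.array(c["dist"],float))[0][:,0]
def mask(c,x,y,z0,h,ra,S=8):
    a=np.linspace(0,2*np.pi,60); P=[[x+ra*np.cos(t),y+ra*np.sin(t),z] for z in(z0,z0+h) for t in a]
    m=np.zeros((420*S,560*S),np.uint8); cv2.fillConvexPoly(m,cv2.convexHull(((proj(c,P)+.5)*S).astype(np.int32)),255)
    return cv2.resize(m,(560,420),interpolation=cv2.INTER_AREA)/255.
def fit(name,x0,z0,h,ra,cams=("scene","top")):
    out=[]; tot=[]
    for n in cams:
        c=r.camera(n); o=r.outline_of(name,n)
        if o: tot.append((c,o[0]["region"].astype(float))); print(n,o[0]["conf"],o[0]["region"].sum(),mask(c,*x0,z0,h,ra).sum())
    f=lambda p,t:sum(np.abs(mask(c,*p,z0,h,ra)-o).sum() for c,o in t)
    for t in [tot]+[[k] for k in tot]:
        s=minimize(f,x0,args=(t,),method="Nelder-Mead",options=dict(initial_simplex=[x0,np.add(x0,[.006,0]),np.add(x0,[0,.006])],xatol=1e-4)); print(np.round(s.x,4),round(s.fun,1))
E
python3 - <<'E'
from fit import *
fit("sleeve_mid",[.478,-.127],.078,.055,.018)
s=r.read_state();print(s["qpos"],r.grip_point_offset)
E
```

```text
t: 1.23
position: [0.2763, -0.6155, 0.3931]
tool_rot: [[0.912, 0.409, -0.0], [0.409, -0.912, 0.0], [0.0, -0.0, -1.0]]
force: [0.5, -0.5, -0.0]
finger_gap: 0.0855
gripper_force: 0.0
scene 0.51 250 291.21568627450984
top 0.58 114 246.95294117647057
[ 0.4783 -0.1245] 191.0
[ 0.483  -0.1277] 40.2
[ 0.4766 -0.1248] 131.9
[-7.44241626e+01  1.23365084e+01  7.85926016e+01 -2.92427072e-03
  8.88091901e+01 -8.59248407e+00] 0.0187
```

```bash
python3 -m pendant '[[1,[27.5,-25.9,0],0],[1,[27.5,-25.9,0],0],[1,[27.5,-25.9,0],0],[1,[27.5,-25.9,0],0],[1,[27.5,-25.9,0],0],[1,[27.5,-25.9,0],0],[1,[27.5,-25.9,0],0],[1,[27.5,-25.9,0],0],[1,[27.5,-25.9,0],0],[1,[27.5,-25.9,0],0],[1,[27.5,-25.9,0],0],[1,[27.5,-25.9,0],0],[1,[27.5,-25.9,0],0],[1,[27.5,-25.9,0],0],[1,[0,0,30],0],[1,[0,0,30],0],[1,[0,0,30],0],[1,[0,0,30],0],[1,[0,0,0],0]]'
python3 - <<'E'
from fit import *
print(r.read_state()["qpos"])
for n in("scene","top"):
    c=r.camera(n); i=c["img"][:,:,::-1]
    for k in("sleeve_mid","drum_base"):
        print(n,k,[(round(d["conf"],2),np.round(w(c,d["location"]),4).tolist()) for d in r.tip_of(k,n)[:1]])
    u,v=np.round(proj(c,[[.479,-.1265,.105]])[0]).astype(int)
    S=8;cr=cv2.resize(i[v-25:v+25,u-25:u+25],None,fx=S,fy=S,interpolation=cv2.INTER_CUBIC)
    for z in(.078,.133):
        a=np.linspace(0,6.283,60); P=np.c_[.479+.018*np.cos(a),-.1265+.018*np.sin(a),a*0+z]
        cv2.polylines(cr,[((proj(c,P)-[u-25,v-25]+.5)*S).astype(np.int32)],True,(255,255,0),1)
    np.save(n,cr)
cv2.imwrite("pics/c1.png",np.hstack([np.load("scene.npy"),np.load("top.npy")]))
E
```

```text
t: 3.02
position: [0.4747, -0.1249, 0.2614]
tool_rot: [[0.912, 0.41, -0.016], [0.41, -0.912, 0.008], [-0.011, -0.014, -1.0]]
force: [-1.8, 0.5, -1.1]
finger_gap: 0.0856
gripper_force: 0.0
[-2.66053514e+01 -8.15523506e+00  1.13160703e+02 -1.99187517e-03
  7.60004367e+01  3.92034589e+01]
scene sleeve_mid [(0.68, [0.4751, -0.13, 0.1099])]
scene drum_base [(0.35, [0.4824, -0.1279, 0.0779])]
top sleeve_mid []
top drum_base []
```

View pics/c1.png

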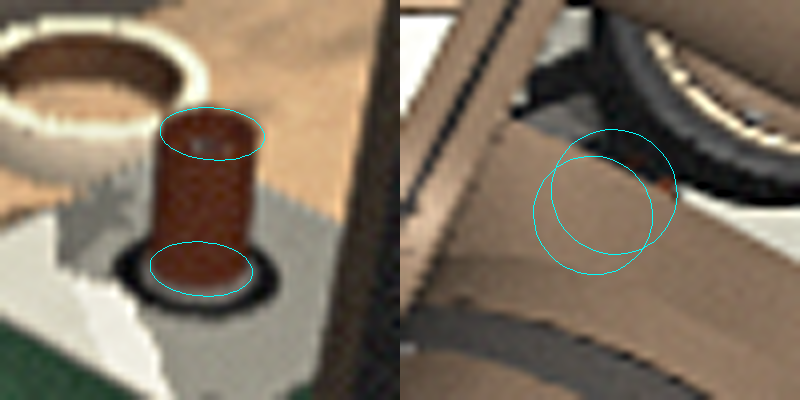

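The overlay on the scene view fits the sleeve within about 0.5 px: predicted rim at x 161–263 in the crop, actual 158–258. The arm hides it from the top camera, so I'll check against the first top picture.

Run:
```python
from fit import *
c=r.camera("top"); i=cv2.imread("pics/top0.png")
u,v=np.round(proj(c,[[.479,-.1265,.105]])[0]).astype(int)
S=12;cr=cv2.resize(i[v-25:v+25,u-25:u+25],None,fx=S,fy=S,interpolation=cv2.INTER_CUBIC)
for z,ra,col in((.078,.020,(0,255,0)),(.133,.018,(255,255,0)),(.126,.0145,(0,255,255))):
    a=np.linspace(0,6.283,60); P=np.c_[.479+ra*np.cos(a),-.1265+ra*np.sin(a),a*0+z]
    cv2.polylines(cr,[((proj(c,P)-[u-25,v-25]+.5)*S).astype(np.int32)],True,col,1)
cv2.imwrite("pics/c2.png",cr)
p=proj(c,[[.479,-.1265,.1],[.489,-.1265,.1],[.479,-.1165,.1]]);print(p-p[0])
```

```text
[[ 0.          0.        ]
 [ 0.01568682 -4.18844248]
 [-4.2190473  -0.11185095]]
```

View pics/c2.png

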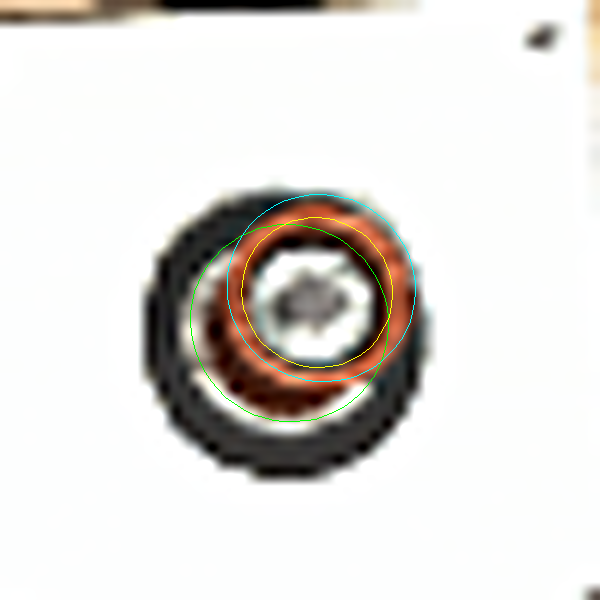

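The top view puts the axis about 1.5 mm nearer than assumed, so I take x = 0.4775, y = -0.1265. I'll work out the shift next.

```bash
cat > go.py <<'E'
from h import *
import sys
s=r.read_state();R=np.array(s["tool_rot"])
print(np.round(s["position"],4),np.round(R,3).tolist(),np.round(s["qpos"],1),np.round(s["force"],1),np.round(s["ft_torque"],2),round(s["finger_gap"],4),s["gripper_force"],s["t"])
if len(sys.argv)>3: print("tool mm",np.round(R.T@(np.array([float(a) for a in sys.argv[1:4]])-s["position"])*1000,1))
E
python3 go.py .4775 -.1265 .094
```

```text
[ 0.4801 -0.128   0.2737] [[0.912, 0.409, 0.004], [0.409, -0.912, -0.002], [0.003, 0.003, -1.0]] [-26.6  -8.5 112.2   0.   76.1  39.2] [-0.1  0.5  0.1] [-0.01  0.02 -0.01] 0.0852 0.0 3.3667
tool mm [ -2.2  -3.  179.7]
```

```bash
python3 -m pendant '[[1,[-1,-1,30],0],[1,[0,0,30],0],[1,[0,0,30],0],[1,[0,0,30],0],[1,[0,0,0],0],[1,[0,0,0],0],[1,[0,0,0],0],[1,[0,0,0],0]]' >/dev/null; python3 go.py .4775 -.1265 .094
```

```text
[ 0.4797 -0.1278  0.1545] [[0.912, 0.409, 0.005], [0.409, -0.912, -0.002], [0.004, 0.004, -1.0]] [-26.6  -2.  119.1   0.   62.6  39.2] [ 0.5  0.2 -0. ] [0.04 0.06 0.07] 0.0856 0.0 4.0333
tool mm [-1.7 -2.4 60.5]
```

```bash
python3 -m pendant '[[1,[-1.7,-2.4,0],0],[1,[0,0,15],0],[1,[0,0,15],0],[1,[0,0,15],0],[1,[0,0,15],0],[1,[0,0,0],0],[1,[0,0,0],0],[1,[0,0,0],0]]' >/dev/null; python3 go.py .4775 -.1265 .094
```

```text
[ 0.4763 -0.1258  0.0929] [[0.912, 0.41, 0.002], [0.41, -0.912, -0.001], [0.002, 0.002, -1.0]] [-26.6   2.7 121.7   0.   55.4  39.2] [0.5 0.4 0.4] [ 0.   -0.05 -0.02] 0.0855 0.0 4.7
tool mm [ 0.8  1.1 -1.1]
```

```bash
python3 -m pendant '[[0.5,[1,1,-1],0],[0.5,[0,0,0],0],[0.5,[0,0,0],0],[0.3,[0,0,0],0],[0.3,[0,0,0],0],[0,[0,0,0],0],[0,[0,0,0],0],[0,[0,0,0],0],[0,[0,0,0],0],[0,[0,0,0],0],[0,[0,0,0],0],[0,[0,0,0],0]]' >/dev/null; python3 go.py .4775 -.1265 .094
```

```text
[ 0.4775 -0.127   0.0931] [[0.912, 0.41, 0.002], [0.41, -0.912, -0.003], [0.001, 0.003, -1.0]] [-2.660e+01  2.900e+00  1.215e+02 -1.000e-01  5.540e+01  3.920e+01] [ 0.6 -6.   2.7] [-0.93 -0.22  0.  ] 0.0351 59.58884619176388 5.7
tool mm [ 0.2 -0.5 -0.9]
```

```bash
python3 -m pendant '[[0,[0,0.5,0],0],[0,[0,0,0],-4],[0,[0,0,0],-4],[0,[0,0,0],-4],[0,[0,0,0],-4],[0,[0,0,-0.1],-5],[0,[0,0,-0.2],-5],[0,[0,0,-0.2],-5],[0,[0,0,-0.2],-5],[0,[0,0,-0.2],-5]]' >/dev/null; python3 go.py .4775 -.1265 .094
```

```text
[ 0.4778 -0.1275  0.0935] [[0.418, 0.908, 0.003], [0.908, -0.418, -0.002], [-0.001, 0.004, -1.0]] [-26.7   2.9 121.5  -0.   55.4  -2. ] [ 3.  -6.1  0.1] [-1.06 -0.48 -0.36] 0.0349 59.853770211339 6.5333
tool mm [ 0.7 -0.7 -0.5]
```

```bash
python3 -m pendant '[[0,[-0.4,0.5,-0.25],-5],[0,[0,0,-0.25],-5],[0,[0,0,-0.25],-5],[0,[0,0,-0.25],-5],[0,[0,0,-0.25],-5],[0,[0,0,-0.25],-5],[0,[0,0,-0.25],-5],[0,[0,0,-0.25],-5],[0,[0,0,-0.25],-5],[0,[0,0,-0.25],-5]]' >/dev/null; python3 go.py .4775 -.1265 .094
```

```text
[ 0.4786 -0.1276  0.0953] [[-0.427, 0.904, 0.005], [0.904, 0.427, -0.001], [-0.003, 0.004, -1.0]] [-2.670e+01  2.700e+00  1.214e+02  1.000e-01  5.560e+01 -5.200e+01] [ 7.  -4.6 -5.2] [-0.96 -1.25 -0.41] 0.0352 60.34938108175993 7.3667
tool mm [ 1.4 -0.5  1.3]
```

```bash
python3 -m pendant '[[0,[-0.5,0.5,-0.25],-5],[0,[0,0,-0.25],-5],[0,[0,0,-0.25],-5],[0,[0,0,-0.25],-5],[0,[0,0,-0.25],-5],[0,[0,0,-0.25],-5],[0,[0,0,-0.25],-5],[0,[0,0,-0.25],-5],[0,[0,0,-0.25],-5],[0,[0,0,-0.25],-5],[0,[0,0,-0.25],-5],[0,[0,0,-0.25],-5],[0,[0,0,-0.25],-5],[0,[0,0,-0.25],-5],[0,[0,0,-0.25],-5]]' >/dev/null; python3 go.py .4775 -.1265 .094
```

```text
[ 0.4793 -0.1266  0.0985] [[-0.984, -0.178, 0.005], [-0.178, 0.984, 0.001], [-0.006, 0.0, -1.0]] [ -26.6    2.5  121.2    0.3   56.  -127. ] [ 7.9 -2.1 -6.7] [-0.33 -1.41 -0.32] 0.0352 60.6963799148798 8.6167
tool mm [1.8 0.4 4.5]
```

```bash
python3 -m pendant '[[0,[-0.7,0,0.2],4],[0,[0,0,0],4],[0,[0,0,0],4],[0,[0,0,0],5],[0,[0,0,-0.25],5],[0,[0,0,-0.25],5],[0,[0,0,-0.25],5],[0,[0,0,-0.25],5],[0,[0,0,-0.25],5],[0,[0,0,-0.25],5],[0,[0,0,-0.25],5],[0,[0,0,-0.25],5],[0,[0,0,-0.25],5],[0,[0,0,-0.25],5],[0,[0,0,-0.25],5],[0,[0,0,-0.25],5]]' >/dev/null; python3 go.py .4775 -.1265 .094
python3 - <<'E'
from fit import *
c=r.camera("scene"); i=c["img"][:,:,::-1]
print([(round(d["conf"],2),np.round(w(c,d["location"]),4).tolist()) for d in r.tip_of("sleeve_mid","scene")[:1]])
u,v=np.round(proj(c,[[.479,-.1265,.105]])[0]).astype(int)
cv2.imwrite("pics/c3.png",cv2.resize(i[v-35:v+25,u-35:u+35],None,fx=8,fy=8,interpolation=cv2.INTER_CUBIC))
E
```

```text
[ 0.4788 -0.1274  0.101 ] [[-0.391, 0.92, 0.002], [0.92, 0.391, -0.002], [-0.002, 0.001, -1.0]] [-26.6   2.3 121.1  -0.   56.4 -49.6] [ 6.1 -5.  -7. ] [-0.9  -1.02  0.44] 0.0349 60.808339565992355 9.95
tool mm [ 1.3 -0.9  7. ]
[(0.66, [0.4749, -0.1267, 0.1186])]
```

View pics/c3.png

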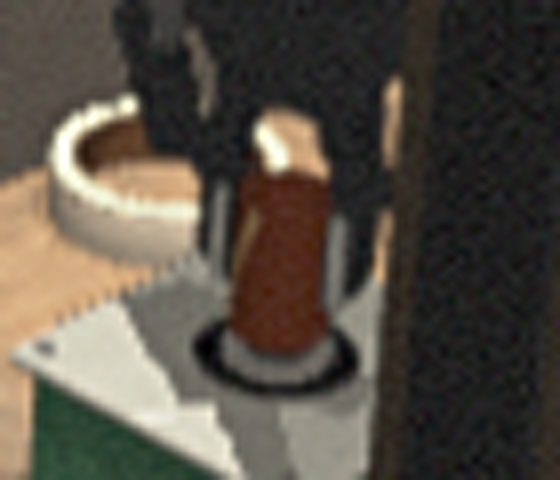

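The sleeve is coming up: more of the grey flange shows below it at (280,360), and it still sits squarely between the pads. Continuing.

```bash
python3 -m pendant '[[0,[0,0,-0.3],6],[0,[0,0,-0.3],6],[0,[0,0,-0.3],6],[0,[0,0,-0.3],6],[0,[0,0,-0.3],6],[0,[0,0,-0.3],6],[0,[0,0,-0.3],6],[0,[0,0,-0.3],6],[0,[0,0,-0.3],6],[0,[0,0,-0.3],6],[0,[0,0,-0.3],6],[0,[0,0,-0.3],6],[0,[0,0,-0.3],6],[0,[0,0,-0.3],6],[0,[0,0,-0.3],6],[0,[0,0,-0.3],6]]' >/dev/null; python3 go.py .4775 -.1265 .094
```

```text
[ 0.4775 -0.1267  0.105 ] [[0.956, 0.292, -0.002], [0.292, -0.956, 0.0], [-0.002, -0.001, -1.0]] [-26.6   1.9 121.   -0.   57.1  46.4] [ 3.1 -3.9 -6.8] [-0.67 -0.43  0.36] 0.035 60.908866077661514 11.3833
tool mm [ 0.1 -0.2 11. ]
```

```bash
python3 -m pendant '[[0,[0,0,-0.3],6],[0,[0,0,-0.3],6],[0,[0,0,-0.3],6],[0,[0,0,-0.3],6],[0,[0,0,-0.3],6],[0,[0,0,-0.3],6],[0,[0,0,-0.3],6],[0,[0,0,-0.3],6],[0,[0,0,-0.3],6],[0,[0,0,-0.3],6],[0,[0,0,-0.3],6],[0,[0,0,-0.3],6],[0,[0,0,-0.3],6],[0,[0,0,-0.3],6],[0,[0,0,-0.3],6]]' >/dev/null; python3 go.py .4775 -.1265 .094
```

```text
[ 0.4781 -0.1255  0.1092] [[0.291, -0.957, 0.0], [-0.957, -0.291, 0.003], [-0.003, -0.001, -1.0]] [-26.6   1.6 120.9   0.2  57.6 136.4] [ 6.4 -0.1 -9.1] [-0.06 -1.09  0.23] 0.0354 60.9382164850831 12.6333
tool mm [ 0.8  0.9 15.2]
```

```bash
python3 -m pendant '[[0,[0,0,0.2],-4],[0,[0,0,0],-4],[0,[0,0,0],-4],[0,[0,0,0],-5],[0,[0,0,-0.3],-6],[0,[0,0,-0.3],-6],[0,[0,0,-0.3],-6],[0,[0,0,-0.3],-6],[0,[0,0,-0.3],-6],[0,[0,0,-0.3],-6],[0,[0,0,-0.3],-6],[0,[0,0,-0.3],-6],[0,[0,0,-0.3],-6],[0,[0,0,-0.3],-6],[0,[0,0,-0.3],-6],[0,[0,0,-0.3],-6],[0,[0,0,-0.3],-6],[0,[0,0,-0.3],-6]]' >/dev/null; python3 go.py .4775 -.1265 .094
```

```text
[ 0.4774 -0.1269  0.1134] [[0.879, 0.476, -0.002], [0.476, -0.879, 0.0], [-0.002, -0.001, -1.0]] [-26.7   1.2 120.8  -0.   58.1  34.9] [ 2.9 -5.4 -5.4] [-0.94 -0.47 -0.14] 0.0353 61.382678635418415 14.1333
tool mm [ 0.3 -0.3 19.4]
```

```bash
python3 -m pendant '[[0,[0,0,-0.35],-7],[0,[0,0,-0.35],-7],[0,[0,0,-0.35],-7],[0,[0,0,-0.35],-7],[0,[0,0,-0.35],-7],[0,[0,0,-0.35],-7],[0,[0,0,-0.35],-7],[0,[0,0,-0.35],-7],[0,[0,0,-0.35],-7],[0,[0,0,-0.35],-7],[0,[0,0,-0.35],-7],[0,[0,0,-0.35],-7],[0,[0,0,-0.35],-7],[0,[0,0,-0.35],-7],[0,[0,0,-0.35],-7],[0,[0,0,-0.35],-7],[0,[0,0,-0.35],-7],[0,[0,0,-0.35],-7],[0,[0,0,-0.35],-7],[0,[0,0,-0.35],-7]]' >/dev/null; python3 go.py .4775 -.1265 .094
```

```text
[ 0.4781 -0.1264  0.1217] [[-0.98, 0.199, -0.001], [0.199, 0.98, 0.002], [0.001, 0.001, -1.0]] [-2.660e+01  5.000e-01  1.204e+02  1.000e-01  5.910e+01 -1.051e+02] [ 1.7 -2.3 -0.6] [-0.35 -0.32 -0.07] 0.035 61.8063735589385 15.8
tool mm [ 0.5 -0.3 27.7]
```

```bash
python3 -m pendant '[[0,[0,0,-0.5],4],[0,[0,0,-0.5],4],[0,[0,0,-0.5],4],[0,[0,0,-0.5],4],[0,[0,0,-0.5],4],[0,[0,0,0],0],[0,[0,0,0],0]]' >/dev/null; python3 go.py .4775 -.1265 .094
```

```text
[ 0.4782 -0.1262  0.1243] [[-0.85, 0.526, -0.001], [0.526, 0.85, 0.002], [0.002, 0.001, -1.0]] [-2.660e+01  3.000e-01  1.203e+02  1.000e-01  5.940e+01 -8.490e+01] [ 2.8 -0.4 -0.9] [-0.14 -0.38 -0.01] 0.0351 61.74833759665489 16.3833
tool mm [ 0.4 -0.6 30.3]
```

The sleeve is loose: the vertical force is near zero. Now lifting it clear.

```bash
python3 -m pendant '[[0,[0,0,-3],0],[0,[0,0,-3],0],[0,[0,0,-4],0],[0,[0,0,-5],0],[0,[0,0,-5],0],[0,[0,0,-5],0],[0,[0,0,-8],0],[0,[0,0,-10],0],[0,[0,0,-10],0],[0,[0,0,-10],0],[0,[0,0,0],0],[0,[0,0,0],0],[0,[0,0,0],0]]' >/dev/null; python3 go.py .482 .133 .187
python3 - <<'E'
from fit import *
for n in("scene","top"):
    c=r.camera(n); print(n,[(k,round(d["conf"],2),np.round(w(c,d["location"]),4).tolist()) for k in("sleeve_mid","tray") for d in r.tip_of(k,n)[:1]])
    if n=="scene": cv2.imwrite("pics/s4.png",c["img"][:,:,::-1])
E
```

```text
[ 0.4783 -0.1269  0.1879] [[-0.85, 0.527, -0.0], [0.527, 0.85, 0.0], [0.0, -0.0, -1.0]] [-26.6  -4.3 117.6   0.   66.8 -84.8] [-0.3 -0.3 -1.5] [-0.03 -0.04  0.06] 0.0349 61.83931019157171 17.4667
tool mm [134.  222.8   1. ]
scene [('sleeve_mid', 0.73, [0.4762, -0.1288, 0.205]), ('tray', 0.85, [0.4842, 0.1348, -0.0014])]
top [('sleeve_mid', 0.17, [0.6749, 0.1087, 0.0022]), ('tray', 0.73, [0.4822, 0.1319, 0.0023])]
```

View pics/s4.png

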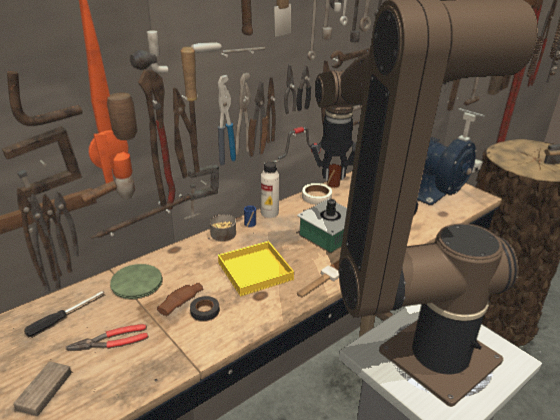

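The sleeve hangs in the gripper at (334,172), and the bare drum shows at (331,210). Carrying it to the tray.

```bash
python3 -m pendant '[[0,[6,10,0],0],[0,[12,20,0],0],[0,[14,23.3,0],0],[0,[14,23.3,0],0],[0,[14,23.3,0],0],[0,[14,23.3,0],0],[0,[14,23.3,0],0],[0,[14,23.3,0],0],[0,[14,23.3,0],0],[0,[12,20,0],0],[0,[6,10,0],0],[0,[0,0,20],0],[0,[0,0,30],0],[0,[0,0,30],0],[0,[0,0,30],0],[0,[0,0,20],0],[0,[0,0,0],0],[0,[0,0,0],0],[0,[0,0,0],0],[0,[0,0,0],0]]' >/dev/null; python3 go.py .482 .133 .019
python3 - <<'E'
from fit import *
for n in("scene","top"):
    c=r.camera(n); print(n,[(k,round(d["conf"],2),np.round(w(c,d["location"]),4).tolist()) for k in("sleeve_mid","tray") for d in r.tip_of(k,n)[:1]])
E
```

```text
[0.484  0.1333 0.0602] [[-0.85, 0.527, 0.004], [0.527, 0.85, 0.0], [-0.003, 0.002, -1.0]] [  3.8   7.  121.3  -0.   51.5 -54.4] [ 0.1  0.9 -0.4] [ 0.05 -0.02 -0.03] 0.0355 61.84018649160862 19.4333
tool mm [ 1.7 -1.4 41.2]
scene [('sleeve_mid', 0.59, [0.4803, 0.1327, 0.0783]), ('tray', 0.92, [0.4844, 0.1353, 0.0016])]
top [('tray', 0.76, [0.4828, 0.135, 0.0018])]
```

```bash
python3 -m pendant '[[0,[0,0,12],0],[0,[0,0,12],0],[0,[0,0,8],0],[0,[0,0,3],0],[0,[0,0,2],0],[0,[0,0,1],0],[0,[0,0,0],0],[0,[0,0,0],0],[0,[0,0,0],0]]' >/dev/null; python3 go.py .482 .133 .019
```

```text
[0.4827 0.1332 0.0202] [[-0.85, 0.527, 0.001], [0.527, 0.85, 0.0], [-0.001, 0.001, -1.0]] [  3.8  11.1 121.9   0.   47.  -54.4] [-0.6  0.2 -0.3] [-0.04  0.01 -0.02] 0.0353 61.774055399000645 20.4833
tool mm [ 0.4 -0.5  1.2]
```

```bash
python3 -m pendant '[[0,[0,0,0.5],0],[0,[0,0,0.5],0],[0,[0,0,0],0],[0,[0,0,0],0]]' >/dev/null; python3 go.py; python3 -m pendant '[[0,[0,0,0.5],0],[0,[0,0,0.5],0],[0,[0,0,0],0],[0,[0,0,0],0]]' >/dev/null; python3 go.py
```

```text
[0.4827 0.1332 0.0196] [[-0.85, 0.527, 0.001], [0.527, 0.85, -0.0], [-0.0, 0.0, -1.0]] [  3.8  11.2 121.9  -0.   46.9 -54.4] [-1.7 -0.3  4.1] [-0.09  0.36  0.03] 0.0353 62.23192311823368 20.8167
[0.4828 0.1333 0.0196] [[-0.85, 0.527, -0.0], [0.527, 0.85, -0.0], [0.0, -0.0, -1.0]] [  3.8  11.2 121.8  -0.   47.  -54.4] [-4.  -0.7 11. ] [-0.16  0.77 -0.02] 0.0356 62.86378361284733 21.15
```

Contact with the floor at 11 N. I'll ease off by 1 mm, open, then retreat upward.

```bash
python3 -m pendant '[[0,[0,0,-0.8],0],[0,[0,0,0],0],[0.55,[0,0,0],0],[0.6,[0,0,0],0],[0.7,[0,0,0],0],[0.7,[0,0,0],0],[0.7,[0,0,0],0],[0.7,[0,0,0],0],[0.7,[0,0,0],0],[0.7,[0,0,0],0]]' >/dev/null; python3 go.py
python3 -m pendant '[[0.7,[0,0,-5],0],[0.7,[0,0,-10],0],[0.7,[0,0,-20],0],[0.7,[0,0,-30],0],[0.7,[0,0,-30],0],[0.7,[0,0,-30],0],[0.7,[0,0,-30],0],[0.7,[0,0,-20],0],[0.7,[0,0,0],0],[0.7,[0,0,0],0],[0.7,[0,0,0],0],[0.7,[0,0,0],0]]' >/dev/null; python3 go.py
python3 - <<'E'
from fit import *
c=r.camera("scene"); print([(k,round(d["conf"],2),np.round(w(c,d["location"]),4).tolist()) for k in("sleeve_mid","tray","new_sleeve","black_tape") for d in r.tip_of(k,"scene")[:1]])
cv2.imwrite("pics/s5.png",c["img"][:,:,::-1])
E
```

```text
[0.4823 0.1332 0.0188] [[-0.85, 0.527, -0.0], [0.527, 0.85, -0.0], [0.0, -0.0, -1.0]] [  3.8  11.3 121.9   0.   46.8 -54.4] [ 1.4 -0.2  0.6] [ 0.02 -0.02  0.06] 0.0599 0.0 21.9833
[0.4811 0.1331 0.1922] [[-0.85, 0.527, -0.003], [0.527, 0.85, -0.0], [0.003, -0.002, -1.0]] [  3.8  -3.9 116.7  -0.   67.4 -54.4] [-0.   0.1 -0.9] [ 0.04 -0.05 -0.  ] 0.0597 0.0 22.9833
[('sleeve_mid', 0.6, [0.4801, 0.1321, 0.0366]), ('tray', 0.61, [0.4879, 0.1362, 0.001]), ('new_sleeve', 0.56, [0.6729, 0.0165, 0.0062]), ('black_tape', 0.6, [0.4341, 0.3246, 0.0002])]
```

View pics/s5.png

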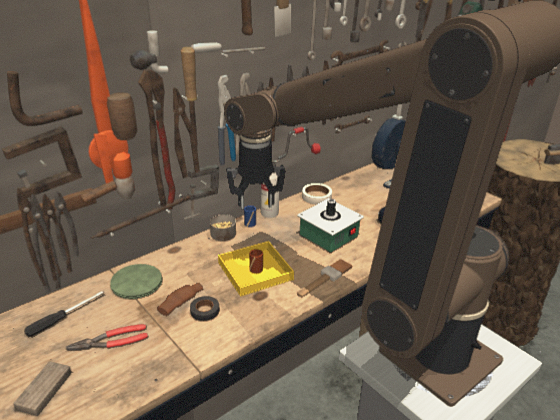

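The sleeve stands upright in the tray at (257,261), and the open gripper is well above it at (255,185).

```bash
python3 -c "from bench import r; print(r.close_job())"
```

```text
the job is handed in; nothing more can be done
None
```

The worn sleeve came off the drum by twisting with a gentle pull (about 9 N at most in the readings) and stands upright, released, in the yellow tray; no bystander was seen to move, and I handed the job in at about 23 s, though no verdict came back.

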